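# Pack the keepsakes into their foam cut-outs

### The job

Pack the four keepsakes for the move: stand the brass candlestick, the blue vase, the wooden clock and the red trinket box each in the foam block whose cut-out has the shape and size of its base, upright and fully down on the recess floor (clock and box may face any way that fits). They are fragile: keep them upright, set them down without dropping them, and leave the coffee cup and the orange tape roll where they stand.

Things in the scene. Friction and masses are not known exactly. Their poses are not given: they have to be found in the camera images.
- candlestick: Brass candlestick, loose, upright, 92 mm high, 0.3 kg: round foot 64 mm across and 6 mm thick, narrowing to a plain round stem 18 mm across from 18 to 72 mm above the underside, then a cup 34 mm across up to the top. Origin: centre of the underside; z up its axis.
- vase: Blue ceramic bud vase with a white band, loose, upright, closed solid, 86 mm high, 0.2 kg: round, foot 44 mm across, plain cylindrical body 46 mm across from 20 to 60 mm above the underside, neck 22 mm across at 70 to 80 mm, lip 28 mm. Origin: centre of the underside; z up its axis.
- clock: Dark brown wooden mantel clock, loose, upright, 92 mm high, 0.35 kg: pale plinth 40 mm (x) by 90 mm (y) and 10 mm high, above it a body 36 mm thick in x with flat front and back and 84 mm wide in y, with a half-round top; white dial on its -x face. Grip it across its thickness (x). Origin: centre of the underside; x through the thickness, y along the width, z up.
- trinket_box: Red square trinket box with a brass band, loose, closed (the lid is fixed), 56 x 56 mm and 56 mm high with a small brass knob (14 mm across) up to 66 mm, 0.22 kg. Origin: centre of the underside; x and y along its sides, z up.
- foam_candlestick: Dark foam block fixed to the table, 104 x 104 mm, 25 mm high, with a pale-floored recess in its middle: a round hole 80 mm across (the large round one), for the candlestick. Recess 15 mm deep (floor 10 mm above the table), 8 mm of play all round. Origin: centre of the underside, under the middle of the recess; z up.
- foam_vase: Dark foam block fixed to the table, 86 x 86 mm, 25 mm high, with a pale-floored recess in its middle: a round hole 60 mm across (the small round one), for the vase. Recess 15 mm deep (floor 10 mm above the table), 8 mm of play all round. Origin: centre of the underside, under the middle of the recess; z up.
- foam_clock: Dark foam block fixed to the table, 82 x 126 mm, 25 mm high, with a pale-floored recess in its middle: an oblong hole 56 mm in x by 106 mm in y, for the clock. Recess 15 mm deep (floor 10 mm above the table), 8 mm of play all round. Origin: centre of the underside, under the middle of the recess; z up; the clock's x must lie along this x, either way round.
- foam_box: Dark foam block fixed to the table, 100 x 100 mm, 25 mm high, with a pale-floored recess in its middle: a square hole 72 x 72 mm, for the trinket box. Recess 15 mm deep (floor 10 mm above the table), 8 mm of play all round. Origin: centre of the underside, under the middle of the recess; z up; x and y along the sides of the hole; the box fits in any of four quarter turns.
- cup: Bystander to leave alone: lidded take-away coffee cup, white lid and brown sleeve, 78 mm across at the top, 94 mm high, loose. Origin: centre of the underside.
- tape_roll: Bystander to leave alone: orange roll of packing tape lying flat, 100 mm across, hole 76 mm, 48 mm high, loose. Origin: centre of the underside.
Mind the look-alikes: they are no part of the job. There is more than one size of the candlestick; the one meant has the size given above.

How it is judged:
By the outcome, as a careful person would: the job done as asked, in the order asked, and still so for the second after the job is handed in, with the robot touching nothing.
It also fails if it takes over 120 s, if anything falls off the work surface, if the arm or the gripper's body presses on something with over 40 N, if the wrist force passes 120 N, or if a joint passes its speed limit or range.

### The arm

A 6-joint arm with a two-finger parallel gripper is mounted at the origin on the work surface. World frame = base frame: x ahead of the robot, y to its left, z up, the work surface at z = 0. Lengths are in m, angles in rad, forces in N, time in s.
With the tool pointing down it reaches from about 0.325 to 0.85 m from the base axis. Payload 4.4 kg.
Tool frame: the origin (TCP) lies midway between the tips of the shut fingers; the grasp point (between the pads) lies 19 mm behind it; z points along the fingers, y is the line along which they close (so a half turn about z gives the same grasp; the last joint's range is limited). The gripper opens to 94 mm and grips with 3 to 60 N. Pads are 16 mm wide; open, the fingers measure 119 mm over their backs; the gripper's body (75 mm by 177 mm) begins 78 mm behind the grasp point.
Start: joints at [-1.438, 0.207, 1.542, -0, 1.393, -0.15], TCP at [0.16, -0.552, 0.205] pointing down, gripper open.
Joint ranges: [-2.73, 2.73], [-0.86, 2.22], [0.23, 2.46], [-1.11, 4.25], [0.08, 2.63], [-2.82, 2.82]. Speed limits (rad/s): [2.79, 2.79, 3.14, 3.14, 3.14, 3.14].

### API

Orientations are given as a rotation vector (axis times angle).
In Python, from station import state, get_image, hand_in, search_frame, landmark_of gives the robot as it stands.
- The arm moves only by the tool servo_tool, never from a script. Its argument "rows" is a list that holds one entry, the list of rows, each a list of 6 numbers: the shift along the tool's x, y, z in units of 0.25 m (1.0 is 0.25 m), then the turn, a rotation vector about the tool's x, y, z in units of 2 pi rad (1.0 is 2 pi rad). In form: [[[tx, ty, tz, ax, ay, az], ...]]. A call has 1 to 20 rows; each row is the pose to reach, as a shift and turn from the pose commanded when the call began, along the tool's axes at that moment, turning the shorter way round; what a row does not reach only later rows make up. A row lasts 1/12 s, in which the tool goes at most 41.7 mm and 7.16 degrees, less where a joint would pass 70% of its speed; a pose out of reach is approached as far as the arm can. A call with a number of a shift or a turn outside -1 to 1 is refused whole. A call with a gripper value outside its range is refused whole. "jaw" is the opening, from 0 (shut) to 1 (fully open), set as the call begins (left out, the last holds). The fingers move at their own pace and stop on an object; "grip_force" is the grip in N (left out, the last holds). Time passes only in rows, so rows that repeat a pose let the fingers close. It gives the time, the measured TCP pose, the force, the opening and the grip force at its end, in the units of the state.
- state(): the state, without advancing time (a new reading comes with each control period).
- get_image(name): name is "scene" or "top" or "wrist"; returns a dict with "img" (384x512x3 uint8, red, green, blue), "depth" (384x512 float32, m along the optical axis (not along the pixel's ray), 0 where there is no reading), "fovy" (degrees; the focal length in pixels is half the picture's height over the tangent of half this angle, whatever the lens; pixels are square), "cx", "cy" (the principal point, pixels), "k1" (the pictures are not rectified: a ray, as slopes to the right and down, at radius r is drawn at 1 + k1 r^2 times it, then the intrinsics apply), "rvec" (rotation vector, rad) and "tvec" (3), from world to camera coordinates, as OpenCV has them. Camera axes: x right, y down, z forward; pixel columns grow to the right and rows downward; lengths in m; the calibration is good to about 2 mm. A picture is of the moment at which its call begins.
- hand_in(): hands the job in; it is judged then, once.
Trained networks look in the newest picture that a camera, given by its name, has taken for a name from the list of things; names that differ only in an ending like _2 or _b are one class to them, and where a whole thing is asked for, a point or a joint stands for the part that bears it (a point fixed in the world has none). Each returns a list of dicts, best first, with "p" (0 to 1); they miss things now and then, are a little off and sometimes report something else, mostly with a low value. They report only what shows in the picture. A call takes as long as a camera call. They do not tell look-alikes from the thing itself.
- search_frame(camera, name): "rect" ([left, top, width, height] in pixels, round what is visible of it).
- landmark_of(camera, name): "centre" ([column, row] in pixels: a listed point, or the origin of a listed thing).
The state is a dict: "t": time; "q": joint angles; "qd": joint speeds; "effort": joint torques, N m; "eef_pos": TCP position; "tool_rot": TCP orientation; "wrist_force": force on the tool from outside, world axes, zero at the start; "ft_torque": the same for the moment, N m; "finger_gap": finger opening in m; "gripper_force": force on a finger pad.
Only numpy, scipy, OpenCV 4.12 (cv2) and the standard library are available. Lean on these libraries where they do the work, as an engineer would, in place of code of your own. Each camera call takes 0.05 s, during which the arm holds its last target. There are 200 camera calls.

## Working session

There is one attempt and no reset: what is moved stays moved. The work goes in short steps, Python scripts to look and compute and a tool call to move; the robot and the scene stay as the last step left them, time stands still between calls to the robot, and variables do not carry over. Pictures are saved under pics/ and viewed, at most 14 in all, crops included, and the job is handed in when it is done.

Besides the shell and the picture viewer there is one more tool, called as a command line: name --argument value ..., lists and objects as JSON in quotes. servo_tool: Moves the arm, as the interface text tells. Its arguments: {"type":"object","properties":{"rows":{"type":"array"},"jaw":{"type":"number"},"grip_force":{"type":"number"}},"required":["rows"]}

```bash
mkdir -p pics
cat > h.py <<'E'
import numpy as np, cv2
from scipy.spatial.transform import Rotation as R
from station import *
def cam(n):
    d=get_image(n); h,w=d['img'].shape[:2]; f=h/2/np.tan(np.radians(d['fovy'])/2)
    Rm=R.from_rotvec(d['rvec']).as_matrix(); t=np.array(d['tvec'])
    v,u=np.mgrid[:h,:w].astype(float)
    xd=(u-d['cx'])/f; yd=(v-d['cy'])/f; x,y=xd.copy(),yd.copy()
    for _ in range(20):
        s=1+d['k1']*(x*x+y*y); x=xd/s; y=yd/s
    z=d['depth']; P=np.stack([x*z,y*z,z],-1)
    W=(P-t)@Rm; W[z==0]=np.nan
    return d,W
def save(img,name): cv2.imwrite('pics/'+name+'.png',img[...,::-1])
E
python3 - <<'E'
from h import *
for n in('top','scene'):
    d,W=cam(n); save(d['img'],n+'0'); np.save(n+'W.npy',W); np.save(n+'I.npy',d['img'])
    print(n,d['fovy'],d['k1'],-R.from_rotvec(d['rvec']).as_matrix().T@d['tvec'])
    for k in 'candlestick vase clock trinket_box foam_candlestick foam_vase foam_clock foam_box cup tape_roll'.split():
        for r in landmark_of(n,k)[:3]:
            c=r['centre'];i,j=int(c[1]),int(c[0]);print(k,round(r['p'],2),np.round(c),np.round(W[min(i,383),min(j,511)],3))
s=state();print(s)
E
```

```text
top 57.68782604632141 -0.05980847657430829 [0.4370645  0.01449284 1.2083624 ]
candlestick 0.76 [333. 236.] [ 0.39  -0.268  0.029]
candlestick 0.62 [303. 239.] [ 0.379 -0.165  0.011]
candlestick 0.55 [364. 241.] [ 0.373 -0.373  0.025]
vase 0.67 [286. 218.] [ 0.45  -0.101  0.065]
clock 0.56 [173. 239.] [0.378 0.26  0.084]
trinket_box 0.68 [177. 168.] [0.615 0.257 0.056]
foam_candlestick 0.7 [338. 169.] [ 0.622 -0.29   0.012]
foam_vase 0.85 [231. 157.] [0.658 0.08  0.011]
foam_clock 0.63 [118. 198.] [0.517 0.471 0.007]
foam_box 0.77 [229. 214.] [0.464 0.089 0.012]
foam_box 0.58 [287. 220.] [ 0.44  -0.104  0.067]
cup 0.83 [284. 154.] [ 0.654 -0.096  0.093]
tape_roll 0.96 [377. 191.] [ 0.543 -0.435 -0.003]
scene 45.927923063902035 -0.016137542940093733 [ 1.42892174 -0.55626206  0.73739678]
candlestick 0.96 [143. 204.] [ 0.393 -0.279  0.017]
candlestick 0.79 [102. 218.] [ 0.383 -0.39   0.003]
candlestick 0.49 [176. 190.] [ 0.372 -0.169  0.013]
vase 0.6 [206. 199.] [ 0.466 -0.122  0.016]
vase 0.17 [347. 191.] [0.635 0.25  0.008]
clock 0.81 [301. 152.] [0.401 0.26  0.03 ]
trinket_box 0.93 [3
[... 486 characters left out ...]
5.] [ 0.578 -0.443  0.043]
{'t': 1.1, 'q': array([-1.43849828e+00,  2.06581820e-01,  1.54151068e+00,  2.98718275e-06,
        1.39351745e+00, -1.50488797e-01]), 'qd': array([ 0.0007567 , -0.00147402,  0.00145728,  0.00150105,  0.00177058,
        0.00158537]), 'effort': array([-1.43195528e-03, -3.70893717e+01, -2.81767344e+01,  6.98159938e-02,
        2.75961589e-02, -7.53211765e-06]), 'eef_pos': array([ 0.16043913, -0.55215489,  0.20545193]), 'tool_rot': array([-3.11022444e+00, -4.42718671e-01, -4.86560446e-06]), 'wrist_force': array([-0.47323161, -0.52142428,  0.29699054]), 'ft_torque': array([ 0.00038048,  0.02654737, -0.00344037]), 'gripper_force': 0.0, 'finger_gap': 0.09374326383102123}
```

View pics/top0.png

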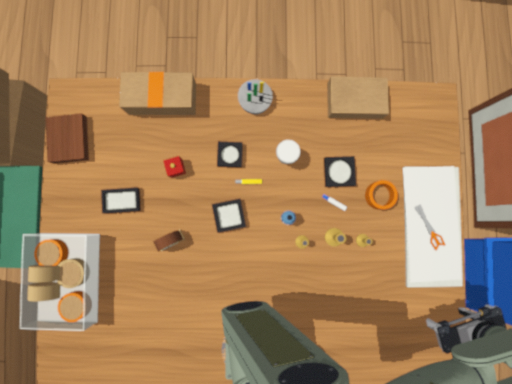

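View pics/scene0.png

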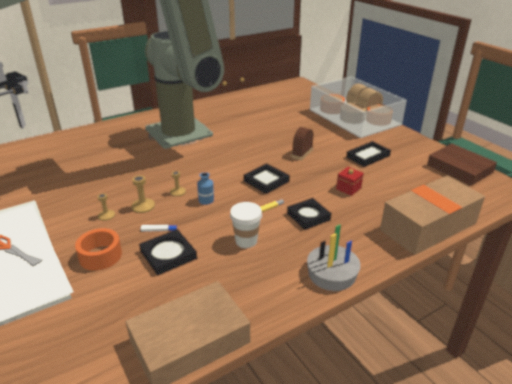

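The pictures show candlesticks at top (303,242), (336,238) and (365,241), the vase at (289,218), the clock at (170,240) and the box at (175,167). The foam blocks are at (340,172) for the candlestick, (230,155) for the vase, (229,215) for the box and (121,200) for the clock. Next I'll measure them precisely.

```bash
cat > m.py <<'E'
from h import *
T=np.load('topW.npy');S=np.load('sceneW.npy');TI=np.load('topI.npy');SI=np.load('sceneI.npy')
def near(W,I,c,r):
    W=W.reshape(-1,3);I=I.reshape(-1,3);m=np.hypot(W[:,0]-c[0],W[:,1]-c[1])<r
    return W[m],I[m]
def rect(p):
    r=cv2.minAreaRect(np.float32(p[:,:2]*1000));return np.round(r[0],1),np.round(r[1],1),round(r[2],1)
o=np.median(near(T,TI,(.5,-.2),.03)[0][:,2]),np.median(near(S,SI,(.5,-.2),.03)[0][:,2]);print('table z',o)
for n,c in dict(cA=(.38,-.165),cB=(.385,-.275),cC=(.375,-.38),vase=(.45,-.11),clock=(.375,.27),box=(.615,.255)).items():
  for nm,W,I,oz in(('T',T,TI,o[0]),('S',S,SI,o[1])):
    p,_=near(W,I,c,.055 if n[0]=='c' and n!='clock' else .065); z=p[:,2]-oz
    q=p[z>.006]; t=p[z>z.max()-.012]; 
    print(n,nm,'h',np.round(np.sort(z)[-3:],3),'all',rect(q),'top',rect(t),len(t),np.round(t.mean(0)*1000))
for n,c in dict(fc=(.62,-.29),fv=(.658,.08),fk=(.517,.471),fb=(.464,.089)).items():
  for nm,W,I,oz in(('T',T,TI,o[0]),('S',S,SI,o[1])):
    p,i=near(W,I,c,.085);z=p[:,2]-oz;br=i.mean(1)
    q=p[(z>.018)&(z<.032)];f=p[(br>170)&(z<.02)]
    print(n,nm,'rim',rect(q),'floor',rect(f),np.round(f.mean(0)*1000))
E
python3 m.py
```

```text
table z (np.float64(4.9869116971425364e-05), np.float64(-0.00039212705811804725))
cA T h [0.067 0.068 0.069] all (array([ 370.1, -164. ]), array([91.9, 43. ]), 55.2) top (array([ 368.6, -165.4]), array([22.6, 19.8]), 88.0) 44 [ 368. -166.   65.]
cA S h [0.067 0.068 0.069] all (array([ 370.3, -166.8]), array([37.6, 33.3]), 79.6) top (array([ 367.6, -164.7]), array([22.5, 22.9]), 44.7) 49 [ 370. -166.   63.]
cB T h [0.097 0.097 0.098] all (array([ 388. , -275.1]), array([57.4, 67.9]), 64.4) top (array([ 384. , -275.4]), array([32.4, 32.6]), 16.0) 93 [ 384. -275.   92.]
cB S h [0.095 0.095 0.095] all (array([ 384. , -275.9]), array([62.3, 58.8]), 26.6) top (array([ 383.3, -275.4]), array([33.1, 34. ]), 29.7) 103 [ 386. -277.   90.]
cC T h [0.069 0.069 0.07 ] all (array([ 382.7, -377.7]), array([48.7, 54.9]), 40.2) top (array([ 371.3, -377.5]), array([20.1, 25.8]), 0.3) 49 [ 372. -376.   64.]
cC S h [0.068 0.068 0.07 ] all (array([ 373.8, -377. ]), array([39.3, 32.6]), 75.9) top (array([ 372.6, -376. ]), array([22.6, 24.1]), 45.0) 55 [ 374. -377.   64.]
vase T h [0.089 0.091 0.091] all (
[... 1325 characters left out ...]
1]), 4.4) [666.  83.  10.]
fv S rim (array([667.8,  86.9]), array([89.6, 92.2]), 88.3) floor (array([635.8,  68. ]), array([113.9,  36.2]), 41.9) [660.  90.  11.]
fk T rim (array([506.3, 457.7]), array([ 79.6, 127.9]), 4.5) floor (array([505.7, 459.2]), array([54.8, 94.7]), 4.3) [507. 459.  11.]
fk S rim (array([506.7, 458.4]), array([ 88.3, 132.3]), 5.4) floor (array([497.7, 465.3]), array([39. , 78.6]), 2.6) [499. 466.  11.]
fb T rim (array([458.,  86.]), array([ 99.8, 100.2]), 11.8) floor (array([457. ,  85.3]), array([68.6, 67. ]), 11.5) [457.  85.  11.]
fb S rim (array([455.9,  87.3]), array([106.4, 107. ]), 12.0) floor (array([448.9,  92. ]), array([58.4, 55. ]), 13.6) [449.  90.  11.]
```

```bash
cat > go.py <<'E'
import sys; from h import *
# usage: x y z yaw(deg of tool x); -> shift/turn in tool units
def rel(x,y,z,yaw):
    s=state(); A=R.from_rotvec(s['tool_rot']).as_matrix(); a=np.radians(yaw)
    B=np.array([[np.cos(a),np.sin(a),0],[np.sin(a),-np.cos(a),0],[0,0,-1]])
    print('t',round(s['t'],2),'p',np.round(s['eef_pos'],4),'yaw',round(np.degrees(np.arctan2(A[1,0],A[0,0])),2),'gap',round(s['finger_gap'],4))
    print(np.round(np.r_[A.T@(np.array([x,y,z])-s['eef_pos'])/.25,R.from_matrix(A.T@B).as_rotvec()/2/np.pi],4).tolist())
v=list(map(float,sys.argv[1:]))
for i in range(0,len(v),4): rel(*v[i:i+4])
E
python3 go.py .384 -.2755 .16 16.2
python3 - <<'E'
from m import *
for c,r in(((.35,.58),.15),((.62,.4),.1)):
    p,_=near(T,TI,c,r);q=p[p[:,2]>.02];print(q.max(0),q.min(0)) if len(q) else 0
E
```

```text
t 1.1 p [ 0.1604 -0.5522  0.2055] yaw 16.2 gap 0.0937
[1.1675, -0.8131, 0.1818, -0.0, -0.0, 0.0]
table z (np.float64(4.9869116971425364e-05), np.float64(-0.00039212705811804725))
cA T h [0.067 0.068 0.069] all (array([ 370.1, -164. ]), array([91.9, 43. ]), 55.2) top (array([ 368.6, -165.4]), array([22.6, 19.8]), 88.0) 44 [ 368. -166.   65.]
cA S h [0.067 0.068 0.069] all (array([ 370.3, -166.8]), array([37.6, 33.3]), 79.6) top (array([ 367.6, -164.7]), array([22.5, 22.9]), 44.7) 49 [ 370. -166.   63.]
cB T h [0.097 0.097 0.098] all (array([ 388. , -275.1]), array([57.4, 67.9]), 64.4) top (array([ 384. , -275.4]), array([32.4, 32.6]), 16.0) 93 [ 384. -275.   92.]
cB S h [0.095 0.095 0.095] all (array([ 384. , -275.9]), array([62.3, 58.8]), 26.6) top (array([ 383.3, -275.4]), array([33.1, 34. ]), 29.7) 103 [ 386. -277.   90.]
cC T h [0.069 0.069 0.07 ] all (array([ 382.7, -377.7]), array([48.7, 54.9]), 40.2) top (array([ 371.3, -377.5]), array([20.1, 25.8]), 0.3) 49 [ 372. -376.   64.]
cC S h [0.068 0.068 0.07 ] all (array([ 373.8, -377. ]), array([39.3, 32.6]), 75.9) top (array([ 372.
[... 1562 characters left out ...]
41.9) [660.  90.  11.]
fk T rim (array([506.3, 457.7]), array([ 79.6, 127.9]), 4.5) floor (array([505.7, 459.2]), array([54.8, 94.7]), 4.3) [507. 459.  11.]
fk S rim (array([506.7, 458.4]), array([ 88.3, 132.3]), 5.4) floor (array([497.7, 465.3]), array([39. , 78.6]), 2.6) [499. 466.  11.]
fb T rim (array([458.,  86.]), array([ 99.8, 100.2]), 11.8) floor (array([457. ,  85.3]), array([68.6, 67. ]), 11.5) [457.  85.  11.]
fb S rim (array([455.9,  87.3]), array([106.4, 107. ]), 12.0) floor (array([448.9,  92. ]), array([58.4, 55. ]), 13.6) [449.  90.  11.]
[0.48480913 0.72911285 0.11138869] [0.2009774  0.48613744 0.02006298]
[0.63476336 0.46119513 0.05823319] [0.52297781 0.30054276 0.02022759]
```

servo_tool --rows '[[[0.15, -0.1, 0, 0, 0, 0], [0.3, -0.2, 0, 0, 0, 0], [0.45, -0.3, 0, 0, 0, 0], [0.6, -0.4, 0, 0, 0, 0], [0.75, -0.5, 0, 0, 0, 0], [0.9, -0.6, 0, 0, 0, 0], [1, -0.7, 0, 0, 0, 0], [1, -0.81, 0, 0, 0, 0], [1, -0.81, 0, 0, 0, 0], [1, -0.81, 0, 0, 0, 0]]]' --jaw 1 --grip_force 20

```text
t: 1.93
eef_pos: [0.3443, -0.2865, 0.2055]
tool_rot: [3.109, 0.448, -0.0]
wrist_force: [-0.1, -0.1, -1.1]
finger_gap: 0.0938
gripper_force: 0.0
```

```bash
python3 go.py .384 -.2755 .16 16.2 .384 -.2755 .031 16.2
python3 - <<'E'
from h import *
d,W=cam('wrist');save(d['img'],'w1')
m=(W[...,2]>.078)&(np.hypot(W[...,0]-.384,W[...,1]+.2755)<.04)
if m.sum(): print(m.sum(),W[m].max(0),W[m].min(0),W[m].mean(0))
E
```

```text
t 1.93 p [ 0.3443 -0.2865  0.2055] yaw 16.4 gap 0.0938
[0.1648, 0.0027, 0.182, 0.0001, 0.0, 0.0006]
t 1.93 p [ 0.3443 -0.2865  0.2055] yaw 16.4 gap 0.0938
[0.1649, 0.0024, 0.698, 0.0001, 0.0, 0.0006]
16528 [ 0.39976179 -0.24222353  0.33942912] [ 0.35599083 -0.31544682  0.0793293 ] [ 0.37053589 -0.28102919  0.30677655]
```

View pics/w1.png

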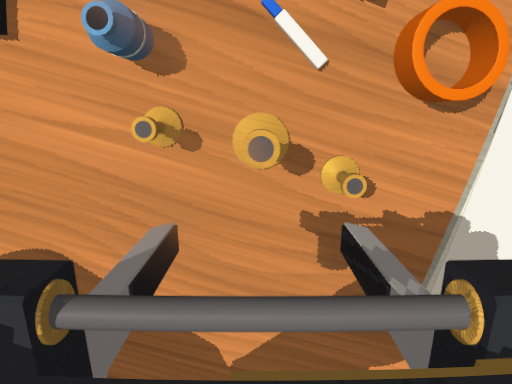

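The wrist view shows the large candlestick at (261,148), with the small ones at (143,128) and (354,186) and the vase at (120,25). I'll refine the positions from this depth image and move in.

Run:
```python
from h import *
d,W=cam('wrist')
for c in((.384,-.2755),(.451,-.1145)):
  m=(W[...,2]>.078)&(W[...,2]<.12)&(np.hypot(W[...,0]-c[0],W[...,1]-c[1])<.04)
  print(m.sum(),W[m].max(0).round(4),W[m].min(0).round(4),((W[m].max(0)+W[m].min(0))/2).round(4))
```

```text
1179 [ 0.3996 -0.2583  0.0951] [ 0.3659 -0.2918  0.078 ] [ 0.3828 -0.275   0.0866]
892 [ 0.4631 -0.0966  0.0891] [ 0.4354 -0.1256  0.0781] [ 0.4493 -0.1111  0.0836]
```

servo_tool --rows '[[[0.1, 0, 0.08, 0, 0, 0], [0.165, 0.002, 0.18, 0, 0, 0.0006], [0.165, 0.002, 0.18, 0, 0, 0.0006], [0.165, 0.002, 0.18, 0, 0, 0.0006]]]'

```text
t: 2.37
eef_pos: [0.3828, -0.2773, 0.1591]
tool_rot: [-3.108, -0.435, 0.004]
wrist_force: [-0.1, -0.5, 0.6]
finger_gap: 0.0938
gripper_force: 0.0
```

```bash
python3 go.py .3833 -.2753 .033 16.2
```

```text
t 2.37 p [ 0.3828 -0.2773  0.1591] yaw 15.95 gap 0.0938
[0.0055, -0.0056, 0.5045, -0.0005, 0.0004, -0.0007]
```

servo_tool --rows '[[[0.005, -0.006, 0.1, 0, 0, 0], [0.005, -0.006, 0.2, 0, 0, 0], [0.005, -0.006, 0.3, 0, 0, 0], [0.005, -0.006, 0.4, 0, 0, 0], [0.005, -0.006, 0.46, 0, 0, 0], [0.005, -0.006, 0.5, 0, 0, 0], [0.005, -0.006, 0.5, 0, 0, 0], [0.005, -0.006, 0.5, 0, 0, 0]]]'

```text
t: 3.03
eef_pos: [0.3847, -0.2765, 0.0363]
tool_rot: [3.11, 0.435, 0.001]
wrist_force: [-0.3, -0.9, 0.3]
finger_gap: 0.0944
gripper_force: 0.0
```

servo_tool --rows '[[[0, 0, 0, 0, 0, 0], [0, 0, 0, 0, 0, 0], [0, 0, 0, 0, 0, 0], [0, 0, 0, 0, 0, 0], [0, 0, 0, 0, 0, 0], [0, 0, 0, 0, 0, 0], [0, 0, 0, 0, 0, 0], [0, 0, 0, 0, 0, 0], [0, 0, 0, 0, 0, 0], [0, 0, 0, 0, 0, 0]]]' --jaw 0 --grip_force 20

```text
t: 3.87
eef_pos: [0.3846, -0.2753, 0.0354]
tool_rot: [3.111, 0.437, 0.0]
wrist_force: [-0.0, -0.8, -0.7]
finger_gap: 0.0334
gripper_force: 20.0
```

servo_tool --rows '[[[0, 0, -0.03, 0, 0, 0], [0, 0, -0.08, 0, 0, 0], [0, 0, -0.14, 0, 0, 0], [0, 0, -0.2, 0, 0, 0], [0, 0, -0.25, 0, 0, 0], [0, 0, -0.28, 0, 0, 0], [0, 0, -0.28, 0, 0, 0]]]'

```text
t: 4.45
eef_pos: [0.3855, -0.276, 0.1072]
tool_rot: [3.108, 0.437, 0.003]
wrist_force: [0.8, -0.7, -3.6]
finger_gap: 0.0335
gripper_force: 20.0
```

```bash
python3 go.py .609 -.296 .105 16.2
python3 - <<'E'
from h import *
d,W=cam('wrist');save(d['img'],'w2')
E
```

```text
t 4.45 p [ 0.3855 -0.276   0.1072] yaw 15.99 gap 0.0335
[0.8375, 0.3232, 0.0112, 0.0005, -0.0003, -0.0006]
```

View pics/w2.png

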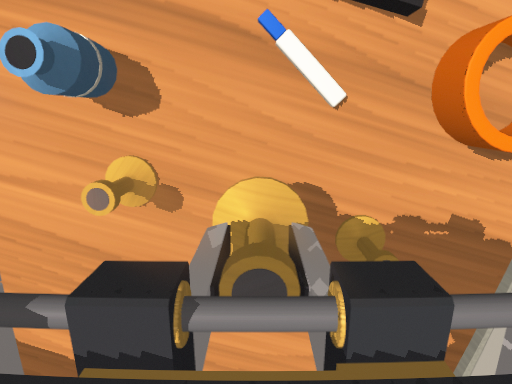

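The candlestick is held upright, its foot visible at (260,205). The pads sit at the lower edge of the cup, which is fine. I'll carry it over.

servo_tool --rows '[[[0.03, 0.012, 0, 0, 0, 0], [0.09, 0.035, 0, 0, 0, 0], [0.17, 0.066, 0, 0, 0, 0], [0.25, 0.097, 0, 0, 0, 0], [0.33, 0.128, 0, 0, 0, 0], [0.41, 0.159, 0, 0, 0, 0], [0.49, 0.19, 0, 0, 0, 0], [0.57, 0.221, 0, 0, 0, 0], [0.65, 0.251, 0, 0, 0, 0], [0.73, 0.282, 0, 0, 0, 0], [0.79, 0.305, 0, 0, 0, 0], [0.82, 0.316, 0, 0, 0, 0], [0.835, 0.322, 0, 0, 0, 0], [0.837, 0.323, 0, 0, 0, 0], [0.837, 0.323, 0, 0, 0, 0], [0.837, 0.323, 0, 0, 0, 0]]]'

```text
t: 5.83
eef_pos: [0.6069, -0.295, 0.105]
tool_rot: [-3.11, -0.436, 0.002]
wrist_force: [-0.4, -0.3, -3.3]
finger_gap: 0.0332
gripper_force: 20.0
```

```bash
python3 go.py .609 -.296 .0455 16.2;  python3 - <<'E'
from h import *
d,W=cam('wrist');save(d['img'],'w3')
for n in('top','scene'):
  d,W=cam(n)
  m=(W[...,2]>.019)&(W[...,2]<.03)&(abs(W[...,0]-.609)<.08)&(abs(W[...,1]+.296)<.08)
  p=W[m];print(n,np.percentile(p,[2,98],axis=0).round(4))
E
```

```text
t 5.83 p [ 0.6069 -0.295   0.105 ] yaw 15.96 gap 0.0332
[0.0073, 0.0066, 0.2378, -0.0002, 0.0002, -0.0007]
top [[ 0.5572 -0.3199  0.0204]
 [ 0.6582 -0.2419  0.028 ]]
scene [[ 0.5623 -0.3482  0.0194]
 [ 0.6638 -0.2442  0.027 ]]
```

View pics/w3.png

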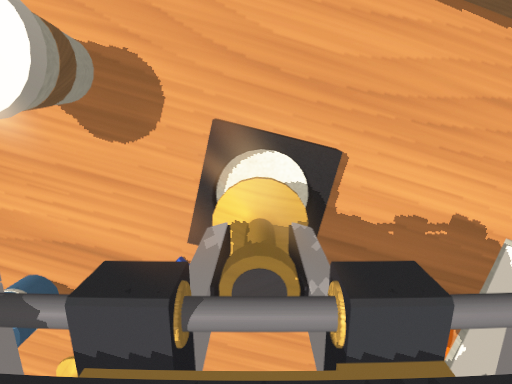

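The candlestick is over its foam, with the recess showing behind it at (262,180). I'll lower it.

servo_tool --rows '[[[0.007, 0.005, 0.03, 0, 0, -0.0005], [0.007, 0.005, 0.07, 0, 0, -0.0005], [0.007, 0.005, 0.11, 0, 0, -0.0005], [0.007, 0.005, 0.15, 0, 0, -0.0005], [0.007, 0.005, 0.18, 0, 0, -0.0005], [0.007, 0.005, 0.2, 0, 0, -0.0005], [0.007, 0.005, 0.215, 0, 0, -0.0005], [0.007, 0.005, 0.223, 0, 0, -0.0005], [0.007, 0.005, 0.228, 0, 0, -0.0005], [0.007, 0.005, 0.23, 0, 0, -0.0005], [0.007, 0.005, 0.23, 0, 0, -0.0005]]]'

```text
t: 6.9
eef_pos: [0.6103, -0.296, 0.0484]
tool_rot: [3.11, 0.442, 0.001]
wrist_force: [-0.4, 1.2, -2.1]
finger_gap: 0.0335
gripper_force: 20.0
```

```bash
python3 go.py .609 -.296 .0455 16.2; python3 -c "
from h import *;print(state()['wrist_force'])"
```

```text
t 6.9 p [ 0.6103 -0.296   0.0484] yaw 16.17 gap 0.0335
[-0.0049, -0.0015, 0.0115, 0.0001, -0.0001, -0.0001]
[-0.35894778  1.16337925 -2.10669769]
```

servo_tool --rows '[[[0, 0, 0.003, 0, 0, 0], [0, 0, 0.006, 0, 0, 0], [0, 0, 0.009, 0, 0, 0], [0, 0, 0.009, 0, 0, 0], [0, 0, 0.009, 0, 0, 0], [0, 0, 0.009, 0, 0, 0]]]'

```text
t: 7.4
eef_pos: [0.61, -0.2958, 0.0457]
tool_rot: [-3.11, -0.442, 0.0]
wrist_force: [-0.4, 0.9, -2.0]
finger_gap: 0.0334
gripper_force: 20.0
```

servo_tool --rows '[[[0, 0, 0.002, 0, 0, 0], [0, 0, 0.004, 0, 0, 0], [0, 0, 0.006, 0, 0, 0], [0, 0, 0.006, 0, 0, 0], [0, 0, 0.006, 0, 0, 0], [0, 0, 0.006, 0, 0, 0]]]'

```text
t: 7.9
eef_pos: [0.6103, -0.2962, 0.0454]
tool_rot: [3.109, 0.442, 0.001]
wrist_force: [-2.5, 0.6, 5.5]
finger_gap: 0.0333
gripper_force: 20.0
```

Contact with the floor. I'll release and rise.

servo_tool --rows '[[[0, 0, 0, 0, 0, 0], [0, 0, 0, 0, 0, 0], [0, 0, 0, 0, 0, 0], [0, 0, 0, 0, 0, 0], [0, 0, 0, 0, 0, 0], [0, 0, 0, 0, 0, 0], [0, 0, 0, 0, 0, 0], [0, 0, 0, 0, 0, 0]]]' --jaw 1

```text
t: 8.57
eef_pos: [0.61, -0.2958, 0.0441]
tool_rot: [-3.11, -0.442, 0.0]
wrist_force: [0.1, -0.8, -0.7]
finger_gap: 0.0833
gripper_force: 0.0
```

servo_tool --rows '[[[0, 0, -0.06, 0, 0, 0], [0, 0, -0.16, 0, 0, 0], [0, 0, -0.28, 0, 0, 0], [0, 0, -0.4, 0, 0, 0], [0, 0, -0.46, 0, 0, 0], [0, 0, -0.46, 0, 0, 0]]]'

```text
t: 9.07
eef_pos: [0.6134, -0.298, 0.1668]
tool_rot: [3.103, 0.441, 0.014]
wrist_force: [-0.1, 0.0, 0.3]
finger_gap: 0.0942
gripper_force: 0.0
```

```bash
python3 go.py .4505 -.1135 .16 16.2;  python3 - <<'E'
from h import *
d,W=cam('wrist')
d,W=cam('scene');save(cv2.resize(d['img'][150:320,80:300],None,fx=3,fy=3),'s1')
for n in('top','scene'):
  d,W=cam(n)
  m=(W[...,2]>.085)&(W[...,2]<.12)&(np.hypot(W[...,0]-.609,W[...,1]+.296)<.04)
  p=W[m];print(n,len(p),p.max(0),p.min(0))
E
```

```text
t 9.07 p [ 0.6134 -0.298   0.1668] yaw 16.17 gap 0.0942
[-0.4203, -0.8903, 0.0156, 0.0014, -0.0013, -0.0001]Traceback (most recent call last):
  File "<stdin>", line 7, in <module>
    return umr_maximum(a, axis, None, out, keepdims, initial, where)
ValueError: zero-size array to reduction operation maximum which has no identity
```

View pics/s1.png

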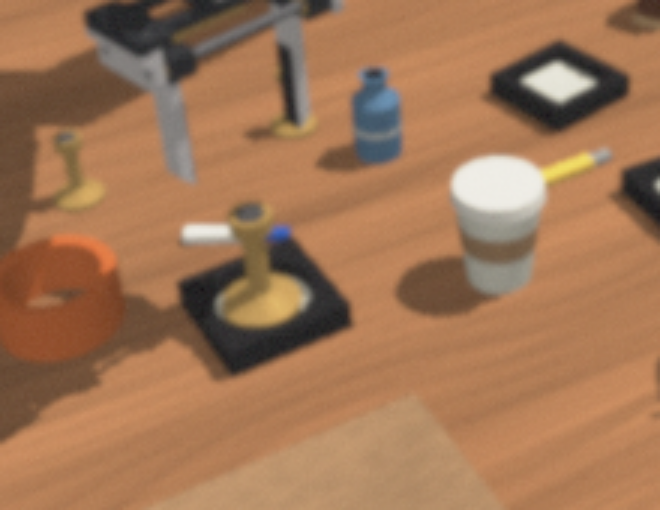

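The candlestick stands upright in its recess at crop (262,290). The vase is next.

servo_tool --rows '[[[-0.06, -0.127, 0, 0, 0, 0], [-0.12, -0.254, 0, 0, 0, 0], [-0.18, -0.381, 0, 0, 0, 0], [-0.24, -0.508, 0, 0, 0, 0], [-0.3, -0.635, 0, 0, 0, 0], [-0.36, -0.763, 0, 0, 0, 0], [-0.4, -0.85, 0.01, 0, 0, 0], [-0.42, -0.89, 0.015, 0, 0, 0], [-0.42, -0.89, 0.015, 0, 0, 0], [-0.42, -0.89, 0.015, 0, 0, 0], [-0.42, -0.89, 0.015, 0, 0, 0]]]'

```text
t: 10.13
eef_pos: [0.4481, -0.1124, 0.1554]
tool_rot: [3.11, 0.441, 0.001]
wrist_force: [-0.1, -0.1, 0.7]
finger_gap: 0.0943
gripper_force: 0.0
```

```bash
python3 go.py .4505 -.1130 .021 16.2;  python3 - <<'E'
from h import *
for n in('top','scene'):
  d,W=cam(n)
  m=(W[...,2]>.085)&(W[...,2]<.12)&(np.hypot(W[...,0]-.609,W[...,1]+.296)<.04)
  p=W[m];print(n,len(p),p.max(0),p.min(0))
d,W=cam('wrist')
c=(.4505,-.114);m=(W[...,2]>.078)&(W[...,2]<.1)&(np.hypot(W[...,0]-c[0],W[...,1]-c[1])<.03);print(m.sum(),(W[m].max(0)+W[m].min(0))/2)
E
```

```text
t 10.13 p [ 0.4481 -0.1124  0.1554] yaw 16.14 gap 0.0943
[0.0083, 0.0045, 0.5376, 0.0001, -0.0, -0.0002]
top 99 [ 0.62162862 -0.27891058  0.10616304] [ 0.58971852 -0.31239518  0.09037741]
scene 173 [ 0.62684914 -0.27986915  0.10386312] [ 0.59250379 -0.31430815  0.08686691]
957 [ 0.44964541 -0.11159026  0.08674146]
```

servo_tool --rows '[[[0.007, 0.003, 0.1, 0, 0, 0], [0.007, 0.003, 0.2, 0, 0, 0], [0.007, 0.003, 0.3, 0, 0, 0], [0.007, 0.003, 0.4, 0, 0, 0], [0.007, 0.003, 0.48, 0, 0, 0], [0.007, 0.003, 0.52, 0, 0, 0], [0.007, 0.003, 0.53, 0, 0, 0], [0.007, 0.003, 0.53, 0, 0, 0]]]'

```text
t: 10.95
eef_pos: [0.4491, -0.1119, 0.0226]
tool_rot: [-3.11, -0.441, 0.001]
wrist_force: [-0.6, -0.8, -0.1]
finger_gap: 0.0943
gripper_force: 0.0
```

servo_tool --rows '[[[0, 0, 0, 0, 0, 0], [0, 0, 0, 0, 0, 0], [0, 0, 0, 0, 0, 0], [0, 0, 0, 0, 0, 0], [0, 0, 0, 0, 0, 0], [0, 0, 0, 0, 0, 0], [0, 0, 0, 0, 0, 0], [0, 0, 0, 0, 0, 0], [0, 0, 0, 0, 0, 0]]]' --jaw 0 --grip_force 20

```text
t: 11.7
eef_pos: [0.4494, -0.112, 0.0232]
tool_rot: [3.11, 0.442, 0.001]
wrist_force: [-1.1, -1.3, 0.1]
finger_gap: 0.0453
gripper_force: 20.0
```

servo_tool --rows '[[[0, 0, -0.03, 0, 0, 0], [0, 0, -0.08, 0, 0, 0], [0, 0, -0.14, 0, 0, 0], [0, 0, -0.2, 0, 0, 0], [0, 0, -0.25, 0, 0, 0], [0, 0, -0.28, 0, 0, 0], [0, 0, -0.28, 0, 0, 0]]]'

```text
t: 12.28
eef_pos: [0.4502, -0.112, 0.0946]
tool_rot: [3.109, 0.442, 0.004]
wrist_force: [0.3, -0.5, -1.7]
finger_gap: 0.0453
gripper_force: 20.0
```

```bash
python3 go.py .6655 .085 .092 16.2
```

```text
t 12.28 p [ 0.4502 -0.112   0.0946] yaw 16.17 gap 0.0453
[1.0466, -0.5169, 0.0122, 0.0003, -0.0004, -0.0001]
```

servo_tool --rows '[[[0.03, -0.015, 0, 0, 0, 0], [0.09, -0.045, 0, 0, 0, 0], [0.17, -0.085, 0, 0, 0, 0], [0.26, -0.13, 0, 0, 0, 0], [0.35, -0.175, 0, 0, 0, 0], [0.44, -0.22, 0, 0, 0, 0], [0.53, -0.265, 0, 0, 0, 0], [0.62, -0.31, 0, 0, 0, 0], [0.71, -0.355, 0, 0, 0, 0], [0.8, -0.4, 0, 0, 0, 0], [0.88, -0.44, 0, 0, 0, 0], [0.94, -0.47, 0, 0, 0, 0], [0.98, -0.5, 0, 0, 0, 0], [1, -0.517, 0, 0, 0, 0], [1, -0.517, 0, 0, 0, 0], [1, -0.517, 0, 0, 0, 0]]]'

```text
t: 13.62
eef_pos: [0.6522, 0.0822, 0.092]
tool_rot: [3.11, 0.442, -0.004]
wrist_force: [-0.1, 0.2, -2.0]
finger_gap: 0.0455
gripper_force: 20.0
```

```bash
python3 go.py .6655 .085 .035 16.2;  python3 - <<'E'
from h import *
d,W=cam('wrist');save(d['img'],'w4')
E
```

```text
t 13.62 p [0.6522 0.0822 0.092 ] yaw 16.19 gap 0.0455
[0.0548, 0.004, 0.2278, -0.0, 0.0004, -0.0]
```

View pics/w4.png

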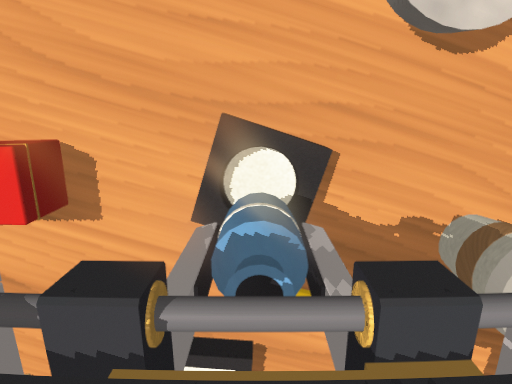

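The vase is held upright, with its recess just ahead at (260,178). I'll shift it and lower it.

servo_tool --rows '[[[0.03, 0.003, 0, 0, 0, 0], [0.053, 0.004, 0, 0, 0, 0], [0.053, 0.004, 0.04, 0, 0, 0], [0.053, 0.004, 0.08, 0, 0, 0], [0.053, 0.004, 0.12, 0, 0, 0], [0.053, 0.004, 0.16, 0, 0, 0], [0.053, 0.004, 0.19, 0, 0, 0], [0.053, 0.004, 0.21, 0, 0, 0], [0.053, 0.004, 0.22, 0, 0, 0], [0.053, 0.004, 0.225, 0, 0, 0], [0.053, 0.004, 0.225, 0, 0, 0], [0.053, 0.004, 0.225, 0, 0, 0]]]'

```text
t: 14.67
eef_pos: [0.6667, 0.0849, 0.0373]
tool_rot: [3.11, 0.442, 0.002]
wrist_force: [1.0, 0.5, -2.2]
finger_gap: 0.0454
gripper_force: 20.0
```

servo_tool --rows '[[[0, 0, 0.002, 0, 0, 0], [0, 0, 0.005, 0, 0, 0], [0, 0, 0.007, 0, 0, 0], [0, 0, 0.007, 0, 0, 0], [0, 0, 0.007, 0, 0, 0]]]'

```text
t: 15.08
eef_pos: [0.6662, 0.0849, 0.035]
tool_rot: [-3.11, -0.442, -0.0]
wrist_force: [-0.5, 0.2, -2.7]
finger_gap: 0.0453
gripper_force: 20.0
```

servo_tool --rows '[[[0, 0, 0.003, 0, 0, 0], [0, 0, 0.005, 0, 0, 0], [0, 0, 0.007, 0, 0, 0], [0, 0, 0.007, 0, 0, 0], [0, 0, 0.007, 0, 0, 0]]]'

```text
t: 15.5
eef_pos: [0.6662, 0.0849, 0.0332]
tool_rot: [-3.11, -0.442, 0.0]
wrist_force: [-0.6, 0.3, -1.0]
finger_gap: 0.0456
gripper_force: 20.0
```

servo_tool --rows '[[[0, 0, 0.002, 0, 0, 0], [0, 0, 0.004, 0, 0, 0], [0, 0, 0.006, 0, 0, 0], [0, 0, 0.006, 0, 0, 0], [0, 0, 0.006, 0, 0, 0]]]'

```text
t: 15.92
eef_pos: [0.6663, 0.0849, 0.0332]
tool_rot: [3.11, 0.442, 0.0]
wrist_force: [-3.6, -0.1, 7.1]
finger_gap: 0.0456
gripper_force: 20.0
```

servo_tool --rows '[[[0, 0, 0, 0, 0, 0], [0, 0, 0, 0, 0, 0], [0, 0, 0, 0, 0, 0], [0, 0, 0, 0, 0, 0], [0, 0, 0, 0, 0, 0], [0, 0, 0, 0, 0, 0], [0, 0, 0, 0, 0, 0]]]' --jaw 1

```text
t: 16.5
eef_pos: [0.6662, 0.0849, 0.0315]
tool_rot: [-3.11, -0.442, 0.0]
wrist_force: [-0.5, -1.3, -0.7]
finger_gap: 0.0881
gripper_force: 0.0
```

servo_tool --rows '[[[0, 0, -0.06, 0, 0, 0], [0, 0, -0.16, 0, 0, 0], [0, 0, -0.3, 0, 0, 0], [0, 0, -0.44, 0, 0, 0], [0, 0, -0.54, 0, 0, 0], [0, 0, -0.56, 0, 0, 0], [0, 0, -0.56, 0, 0, 0]]]'

```text
t: 17.08
eef_pos: [0.6684, 0.0849, 0.1762]
tool_rot: [3.109, 0.442, 0.012]
wrist_force: [-0.2, 0.8, 0.0]
finger_gap: 0.0935
gripper_force: 0.0
```

```bash
python3 go.py .40 .27 .18 118;python3 - <<'E'
from m import *
d,W=cam('scene')
m=(W[...,2]>.05)&(W[...,2]<.12)&(np.hypot(W[...,0]-.6655,W[...,1]-.085)<.04)
p=W[m];print(p.max(0),p.min(0))
E
```

```text
t 17.08 p [0.6684 0.0849 0.1762] yaw 16.17 gap 0.0935
[-0.825, -1.01, -0.0234, 0.0013, -0.0005, -0.2829]
table z (np.float64(4.9869116971425364e-05), np.float64(-0.00039212705811804725))
cA T h [0.067 0.068 0.069] all (array([ 370.1, -164. ]), array([91.9, 43. ]), 55.2) top (array([ 368.6, -165.4]), array([22.6, 19.8]), 88.0) 44 [ 368. -166.   65.]
cA S h [0.067 0.068 0.069] all (array([ 370.3, -166.8]), array([37.6, 33.3]), 79.6) top (array([ 367.6, -164.7]), array([22.5, 22.9]), 44.7) 49 [ 370. -166.   63.]
cB T h [0.097 0.097 0.098] all (array([ 388. , -275.1]), array([57.4, 67.9]), 64.4) top (array([ 384. , -275.4]), array([32.4, 32.6]), 16.0) 93 [ 384. -275.   92.]
cB S h [0.095 0.095 0.095] all (array([ 384. , -275.9]), array([62.3, 58.8]), 26.6) top (array([ 383.3, -275.4]), array([33.1, 34. ]), 29.7) 103 [ 386. -277.   90.]
cC T h [0.069 0.069 0.07 ] all (array([ 382.7, -377.7]), array([48.7, 54.9]), 40.2) top (array([ 371.3, -377.5]), array([20.1, 25.8]), 0.3) 49 [ 372. -376.   64.]
cC S h [0.068 0.068 0.07 ] all (array([ 373.8, -377. ]), array([39.3, 32.6]), 75.9) top (arra
[... 1500 characters left out ...]
6, 92.2]), 88.3) floor (array([635.8,  68. ]), array([113.9,  36.2]), 41.9) [660.  90.  11.]
fk T rim (array([506.3, 457.7]), array([ 79.6, 127.9]), 4.5) floor (array([505.7, 459.2]), array([54.8, 94.7]), 4.3) [507. 459.  11.]
fk S rim (array([506.7, 458.4]), array([ 88.3, 132.3]), 5.4) floor (array([497.7, 465.3]), array([39. , 78.6]), 2.6) [499. 466.  11.]
fb T rim (array([458.,  86.]), array([ 99.8, 100.2]), 11.8) floor (array([457. ,  85.3]), array([68.6, 67. ]), 11.5) [457.  85.  11.]
fb S rim (array([455.9,  87.3]), array([106.4, 107. ]), 12.0) floor (array([448.9,  92. ]), array([58.4, 55. ]), 13.6) [449.  90.  11.]
[0.69254274 0.10787316 0.09836504] [0.64742522 0.06038878 0.05005357]
```

```bash
python3 go.py .401 .231 .19 118
```

```text
t 17.13 p [0.6667 0.0849 0.1731] yaw 16.17 gap 0.0938
[-0.8578, -0.8572, -0.0703, 0.0004, -0.0002, -0.2829]
```

servo_tool --rows '[[[-0.05, -0.05, -0.03, 0, 0, -0.018], [-0.11, -0.11, -0.05, 0, 0, -0.037], [-0.17, -0.17, -0.07, 0, 0, -0.056], [-0.23, -0.23, -0.07, 0, 0, -0.075], [-0.29, -0.29, -0.07, 0, 0, -0.094], [-0.35, -0.35, -0.07, 0, 0, -0.113], [-0.41, -0.41, -0.07, 0, 0, -0.132], [-0.47, -0.47, -0.07, 0, 0, -0.151], [-0.53, -0.53, -0.07, 0, 0, -0.17], [-0.59, -0.59, -0.07, 0, 0, -0.189], [-0.65, -0.65, -0.07, 0, 0, -0.208], [-0.71, -0.71, -0.07, 0, 0, -0.227], [-0.77, -0.77, -0.07, 0, 0, -0.246], [-0.82, -0.82, -0.07, 0, 0, -0.265], [-0.857, -0.857, -0.07, 0, 0, -0.283], [-0.857, -0.857, -0.07, 0, 0, -0.283], [-0.857, -0.857, -0.07, 0, 0, -0.283], [-0.857, -0.857, -0.07, 0, 0, -0.283]]]'

```text
t: 18.63
eef_pos: [0.4006, 0.2305, 0.188]
tool_rot: [-1.62, -2.691, 0.003]
wrist_force: [0.3, -1.2, -0.3]
finger_gap: 0.094
gripper_force: 0.0
```

Run:
```python
from h import *
d,W=cam('wrist');save(d['img'],'w5')
for lo,hi in((.03,.1),(.006,.014),(.07,.1)):
  m=(W[...,2]>lo)&(W[...,2]<hi)&(np.hypot(W[...,0]-.373,W[...,1]-.284)<.06)
  print(m.sum(),cv2.minAreaRect(np.float32(W[m][:,:2]*1000)))
print(state()['eef_pos'])
```

```text
4071 ((369.885009765625, 288.8026123046875), (38.77155685424805, 83.0521240234375), 27.788047790527344)
0 ((0.0, 0.0), (0.0, 0.0), 0.0)
3786 ((370.0801696777344, 288.42535400390625), (38.76420211791992, 74.79159545898438), 27.83310890197754)
[0.40095332 0.23043246 0.18834241]
```

View pics/w5.png

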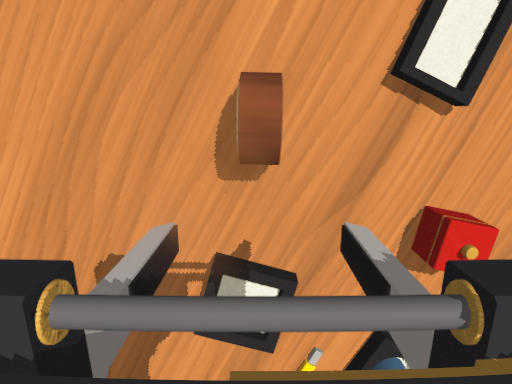

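The clock is square to the gripper at (260,118), with its thin axis at 27.8°. Descend to it.

```bash
python3 go.py .371 .2865 .16 117.8 .371 .2865 .024 117.8
```

```text
t 18.68 p [0.401  0.2304 0.1883] yaw 117.9 gap 0.0939
[0.2543, -0.0008, 0.1133, -0.0002, 0.0, 0.0003]
t 18.68 p [0.401  0.2304 0.1883] yaw 117.9 gap 0.0939
[0.2543, 0.0, 0.6573, -0.0002, 0.0, 0.0003]
```

servo_tool --rows '[[[0.08, 0, 0.03, 0, 0, 0], [0.16, 0, 0.07, 0, 0, 0], [0.22, 0, 0.1, 0, 0, 0], [0.254, 0, 0.12, 0, 0, 0], [0.254, 0, 0.15, 0, 0, 0], [0.254, 0, 0.23, 0, 0, 0], [0.254, 0, 0.32, 0, 0, 0], [0.254, 0, 0.41, 0, 0, 0], [0.254, 0, 0.5, 0, 0, 0], [0.254, 0, 0.58, 0, 0, 0], [0.254, 0, 0.63, 0, 0, 0], [0.254, 0, 0.645, 0, 0, 0], [0.254, 0, 0.65, 0, 0, 0], [0.254, 0, 0.65, 0, 0, 0]]]'

```text
t: 19.85
eef_pos: [0.3717, 0.2868, 0.0269]
tool_rot: [1.618, 2.692, 0.0]
wrist_force: [0.2, 0.3, 0.3]
finger_gap: 0.0938
gripper_force: 0.0
```

servo_tool --rows '[[[0, 0, 0, 0, 0, 0], [0, 0, 0, 0, 0, 0], [0, 0, 0, 0, 0, 0], [0, 0, 0, 0, 0, 0], [0, 0, 0, 0, 0, 0], [0, 0, 0, 0, 0, 0], [0, 0, 0, 0, 0, 0], [0, 0, 0, 0, 0, 0], [0, 0, 0, 0, 0, 0], [0, 0, 0, 0, 0, 0]]]' --jaw 0 --grip_force 25

```text
t: 20.68
eef_pos: [0.371, 0.2871, 0.0267]
tool_rot: [1.617, 2.693, 0.0]
wrist_force: [1.2, 0.9, -1.0]
finger_gap: 0.036
gripper_force: 24.8
```

servo_tool --rows '[[[0, 0, -0.03, 0, 0, 0], [0, 0, -0.08, 0, 0, 0], [0, 0, -0.14, 0, 0, 0], [0, 0, -0.2, 0, 0, 0], [0, 0, -0.25, 0, 0, 0], [0, 0, -0.28, 0, 0, 0], [0, 0, -0.28, 0, 0, 0]]]'

```text
t: 21.27
eef_pos: [0.3718, 0.2875, 0.0982]
tool_rot: [1.616, 2.692, 0.004]
wrist_force: [0.3, 0.5, -3.3]
finger_gap: 0.0362
gripper_force: 24.8
```

```bash
python3 go.py .506 .458 .093 94.5
```

```text
t 21.27 p [0.3718 0.2875 0.0982] yaw 118.05 gap 0.0362
[0.3494, 0.7942, 0.0233, 0.0005, -0.0001, 0.0654]
```

servo_tool --rows '[[[0.01, 0.03, 0, 0, 0, 0.002], [0.04, 0.09, 0, 0, 0, 0.007], [0.075, 0.17, 0, 0, 0, 0.014], [0.11, 0.25, 0, 0, 0, 0.02], [0.145, 0.33, 0, 0, 0, 0.027], [0.18, 0.41, 0, 0, 0, 0.034], [0.215, 0.49, 0, 0, 0, 0.04], [0.25, 0.57, 0, 0, 0, 0.047], [0.285, 0.65, 0, 0, 0, 0.053], [0.315, 0.72, 0, 0, 0, 0.059], [0.335, 0.765, 0, 0, 0, 0.063], [0.345, 0.785, 0, 0, 0, 0.065], [0.349, 0.794, 0, 0, 0, 0.0655], [0.349, 0.794, 0, 0, 0, 0.0655], [0.349, 0.794, 0, 0, 0, 0.0655]]]'

```text
t: 22.52
eef_pos: [0.5042, 0.4566, 0.0957]
tool_rot: [-2.133, -2.306, 0.004]
wrist_force: [0.0, -0.1, -4.6]
finger_gap: 0.0359
gripper_force: 24.8
```

```bash
python3 go.py .506 .4585 .0387 94.5;  python3 - <<'E'
from h import *
d,W=cam('wrist');save(d['img'],'w6')
E
```

```text
t 22.52 p [0.5042 0.4566 0.0957] yaw 94.48 gap 0.0359
[0.0072, 0.0084, 0.2278, -0.0003, 0.0002, -0.0001]
```

View pics/w6.png

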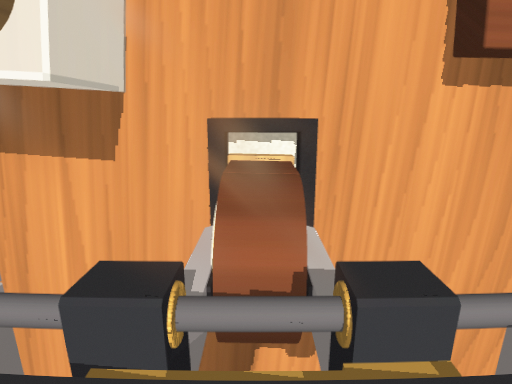

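The clock is aligned with its recess, and the far edge of the recess shows at (262,140). I'll lower it.

servo_tool --rows '[[[0.007, 0.006, 0.03, 0, 0, 0], [0.007, 0.007, 0.07, 0, 0, 0], [0.007, 0.007, 0.11, 0, 0, 0], [0.007, 0.007, 0.15, 0, 0, 0], [0.007, 0.007, 0.18, 0, 0, 0], [0.007, 0.007, 0.2, 0, 0, 0], [0.007, 0.007, 0.212, 0, 0, 0], [0.007, 0.007, 0.22, 0, 0, 0], [0.007, 0.007, 0.225, 0, 0, 0], [0.007, 0.007, 0.225, 0, 0, 0], [0.007, 0.007, 0.225, 0, 0, 0]]]'

```text
t: 23.48
eef_pos: [0.507, 0.4595, 0.041]
tool_rot: [2.133, 2.306, 0.002]
wrist_force: [0.2, 0.6, -3.4]
finger_gap: 0.0361
gripper_force: 24.8
```

servo_tool --rows '[[[0, 0, 0.003, 0, 0, 0], [0, 0, 0.006, 0, 0, 0], [0, 0, 0.009, 0, 0, 0], [0, 0, 0.011, 0, 0, 0], [0, 0, 0.011, 0, 0, 0], [0, 0, 0.011, 0, 0, 0]]]'

```text
t: 23.98
eef_pos: [0.5066, 0.4592, 0.0376]
tool_rot: [-2.133, -2.306, 0.0]
wrist_force: [-0.3, 0.6, -3.6]
finger_gap: 0.0358
gripper_force: 24.8
```

servo_tool --rows '[[[0, 0, 0.002, 0, 0, 0], [0, 0, 0.005, 0, 0, 0], [0, 0, 0.007, 0, 0, 0], [0, 0, 0.007, 0, 0, 0], [0, 0, 0.007, 0, 0, 0]]]'

```text
t: 24.4
eef_pos: [0.5068, 0.4594, 0.0367]
tool_rot: [2.133, 2.306, 0.001]
wrist_force: [-0.8, -1.8, 1.3]
finger_gap: 0.0358
gripper_force: 24.8
```

servo_tool --rows '[[[0, 0, 0.001, 0, 0, 0], [0, 0, 0.002, 0, 0, 0], [0, 0, 0.002, 0, 0, 0], [0, 0, 0.002, 0, 0, 0]]]'

```text
t: 24.73
eef_pos: [0.5068, 0.4594, 0.0367]
tool_rot: [2.133, 2.306, 0.001]
wrist_force: [-3.3, -2.0, 5.5]
finger_gap: 0.0357
gripper_force: 24.8
```

servo_tool --rows '[[[0, 0, 0, 0, 0, 0], [0, 0, 0, 0, 0, 0], [0, 0, 0, 0, 0, 0], [0, 0, 0, 0, 0, 0], [0, 0, 0, 0, 0, 0], [0, 0, 0, 0, 0, 0], [0, 0, 0, 0, 0, 0], [0, 0, 0, 0, 0, 0]]]' --jaw 1

```text
t: 25.4
eef_pos: [0.5067, 0.4592, 0.0354]
tool_rot: [-2.133, -2.306, 0.0]
wrist_force: [0.1, 0.3, -1.2]
finger_gap: 0.0861
gripper_force: 0.0
```

servo_tool --rows '[[[0, 0, -0.06, 0, 0, 0], [0, 0, -0.16, 0, 0, 0], [0, 0, -0.3, 0, 0, 0], [0, 0, -0.44, 0, 0, 0], [0, 0, -0.54, 0, 0, 0], [0, 0, -0.56, 0, 0, 0], [0, 0, -0.56, 0, 0, 0]]]'

```text
t: 25.98
eef_pos: [0.5085, 0.4606, 0.18]
tool_rot: [2.132, 2.305, 0.012]
wrist_force: [0.2, 0.3, 0.1]
finger_gap: 0.0939
gripper_force: 0.0
```

```bash
python3 go.py .635 .21 .18 105
```

```text
t 25.98 p [0.5085 0.4606 0.18  ] yaw 94.47 gap 0.0939
[-1.0387, 0.4264, -0.0012, 0.0011, -0.0005, -0.0293]
```

servo_tool --rows '[[[-0.1, 0.043, 0, 0, 0, -0.003], [-0.22, 0.09, 0, 0, 0, -0.006], [-0.34, 0.14, 0, 0, 0, -0.01], [-0.46, 0.19, 0, 0, 0, -0.014], [-0.58, 0.24, 0, 0, 0, -0.018], [-0.7, 0.29, 0, 0, 0, -0.022], [-0.82, 0.34, 0, 0, 0, -0.025], [-0.93, 0.39, 0, 0, 0, -0.028], [-1, 0.42, 0, 0, 0, -0.029], [-1, 0.425, 0, 0, 0, -0.029], [-1, 0.425, 0, 0, 0, -0.029], [-1, 0.425, 0, 0, 0, -0.029]]]'

```text
t: 26.98
eef_pos: [0.6307, 0.2189, 0.1737]
tool_rot: [-1.913, -2.489, 0.003]
wrist_force: [0.2, -0.4, 0.1]
finger_gap: 0.0939
gripper_force: 0.0
```

```bash
python3 go.py .6215 .2715 .16 105
python3 - <<'E'
from h import *
d,W=cam('wrist');save(d['img'],'w7')
for lo,hi in((.02,.075),(.048,.062)):
  m=(W[...,2]>lo)&(W[...,2]<hi)&(np.hypot(W[...,0]-.621,W[...,1]-.271)<.05)
  print(m.sum(),cv2.minAreaRect(np.float32(W[m][:,:2]*1000)))
m=(W[...,2]>.063)&(W[...,2]<.075)&(np.hypot(W[...,0]-.621,W[...,1]-.271)<.03);print('knob',W[m].mean(0))
d,W=cam('scene');save(cv2.resize(d['img'][100:250,230:430],None,fx=3,fy=3),'s2')
E
```

```text
t 26.98 p [0.6307 0.2189 0.1737] yaw 104.91 gap 0.0939
[0.2129, 0.0188, 0.0549, -0.0005, -0.0002, -0.0002]
4031 ((620.1217651367188, 274.6509704589844), (55.98290252685547, 56.42084503173828), 16.55875587463379)
3825 ((620.1217651367188, 274.6509704589844), (55.98290252685547, 56.42084503173828), 16.55875587463379)
knob [0.62025317 0.27468676 0.06605482]
```

View pics/s2.png

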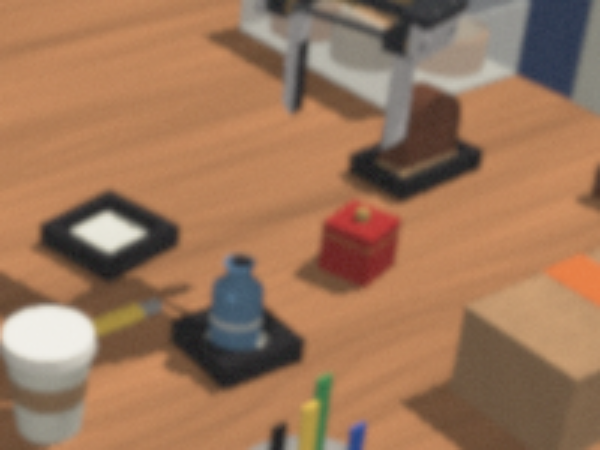

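The vase and clock sit upright in their foam at crop (237,320) and (422,130). Next is the box, at (0.620, 0.274), turned 16.5°.

```bash
python3 go.py .6203 .274 .018 106.5
```

```text
t 27.08 p [0.6309 0.2196 0.1745] yaw 105.0 gap 0.0942
[0.2207, 0.0166, 0.6263, -0.0003, -0.0001, -0.0042]
```

servo_tool --rows '[[[0.08, 0.006, 0, 0, 0, -0.002], [0.16, 0.012, 0, 0, 0, -0.004], [0.21, 0.016, 0.03, 0, 0, -0.004], [0.22, 0.016, 0.08, 0, 0, -0.004], [0.22, 0.016, 0.16, 0, 0, -0.004], [0.22, 0.016, 0.25, 0, 0, -0.004], [0.22, 0.016, 0.34, 0, 0, -0.004], [0.22, 0.016, 0.43, 0, 0, -0.004], [0.22, 0.016, 0.52, 0, 0, -0.004], [0.22, 0.016, 0.58, 0, 0, -0.004], [0.22, 0.016, 0.61, 0, 0, -0.004], [0.22, 0.016, 0.62, 0, 0, -0.004], [0.22, 0.016, 0.62, 0, 0, -0.004]]]'

```text
t: 28.17
eef_pos: [0.6215, 0.2723, 0.0199]
tool_rot: [-1.883, -2.514, 0.001]
wrist_force: [-0.8, -0.6, 0.5]
finger_gap: 0.0939
gripper_force: 0.0
```

servo_tool --rows '[[[0, 0, 0, 0, 0, 0], [0, 0, 0, 0, 0, 0], [0, 0, 0, 0, 0, 0], [0, 0, 0, 0, 0, 0], [0, 0, 0, 0, 0, 0], [0, 0, 0, 0, 0, 0], [0, 0, 0, 0, 0, 0], [0, 0, 0, 0, 0, 0], [0, 0, 0, 0, 0, 0]]]' --jaw 0 --grip_force 20

```text
t: 28.92
eef_pos: [0.6214, 0.2724, 0.0208]
tool_rot: [-1.883, -2.514, 0.001]
wrist_force: [-3.8, -0.5, 4.8]
finger_gap: 0.056
gripper_force: 20.0
```

servo_tool --rows '[[[0, 0, -0.03, 0, 0, 0], [0, 0, -0.08, 0, 0, 0], [0, 0, -0.14, 0, 0, 0], [0, 0, -0.2, 0, 0, 0], [0, 0, -0.25, 0, 0, 0], [0, 0, -0.28, 0, 0, 0], [0, 0, -0.28, 0, 0, 0]]]'

```text
t: 29.5
eef_pos: [0.6241, 0.2732, 0.0942]
tool_rot: [1.881, 2.512, 0.008]
wrist_force: [0.4, -0.2, -1.3]
finger_gap: 0.0558
gripper_force: 20.0
```

```bash
python3 go.py .457 .086 .092 101.7
```

```text
t 29.5 p [0.6241 0.2732 0.0942] yaw 106.35 gap 0.0558
[-0.5303, -0.8519, 0.0034, 0.001, -0.0, 0.0129]
```

servo_tool --rows '[[[-0.02, -0.03, 0, 0, 0, 0], [-0.056, -0.09, 0, 0, 0, 0.001], [-0.106, -0.17, 0, 0, 0, 0.002], [-0.156, -0.25, 0, 0, 0, 0.004], [-0.206, -0.33, 0, 0, 0, 0.005], [-0.256, -0.41, 0, 0, 0, 0.006], [-0.305, -0.49, 0, 0, 0, 0.008], [-0.355, -0.57, 0, 0, 0, 0.009], [-0.405, -0.65, 0, 0, 0, 0.01], [-0.455, -0.73, 0, 0, 0, 0.011], [-0.492, -0.79, 0, 0, 0, 0.012], [-0.516, -0.83, 0, 0, 0, 0.013], [-0.53, -0.852, 0, 0, 0, 0.013], [-0.53, -0.852, 0, 0, 0, 0.013], [-0.53, -0.852, 0, 0, 0, 0.013]]]'

```text
t: 30.75
eef_pos: [0.455, 0.0854, 0.0905]
tool_rot: [1.985, 2.435, 0.001]
wrist_force: [0.9, 0.0, -1.7]
finger_gap: 0.0559
gripper_force: 20.0
```

```bash
python3 go.py .457 .086 .033 101.7;  python3 - <<'E'
from h import *
d,W=cam('wrist');save(d['img'],'w8')
E
```

```text
t 30.75 p [0.455  0.0854 0.0905] yaw 101.64 gap 0.0559
[0.0005, 0.0083, 0.2298, 0.0001, -0.0, -0.0002]
```

View pics/w8.png

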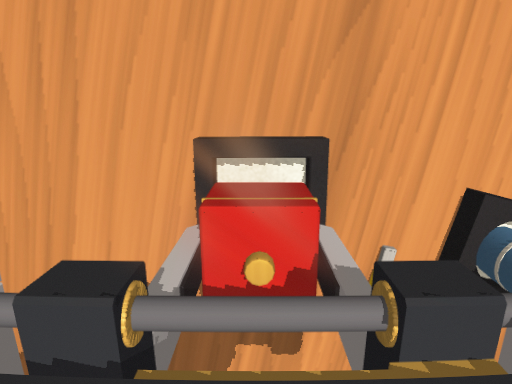

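The box is held level and square with its recess at (261,170). I'll lower it.

servo_tool --rows '[[[0, 0.007, 0.03, 0, 0, 0], [0, 0.007, 0.07, 0, 0, 0], [0, 0.007, 0.11, 0, 0, 0], [0, 0.007, 0.15, 0, 0, 0], [0, 0.007, 0.18, 0, 0, 0], [0, 0.007, 0.2, 0, 0, 0], [0, 0.007, 0.212, 0, 0, 0], [0, 0.007, 0.22, 0, 0, 0], [0, 0.007, 0.224, 0, 0, 0], [0, 0.007, 0.224, 0, 0, 0], [0, 0.007, 0.224, 0, 0, 0]]]'

```text
t: 31.72
eef_pos: [0.4568, 0.0857, 0.0348]
tool_rot: [1.984, 2.435, 0.001]
wrist_force: [0.5, 1.5, -1.4]
finger_gap: 0.0563
gripper_force: 20.0
```

servo_tool --rows '[[[0, 0, 0.003, 0, 0, 0], [0, 0, 0.006, 0, 0, 0], [0, 0, 0.009, 0, 0, 0], [0, 0, 0.009, 0, 0, 0], [0, 0, 0.009, 0, 0, 0]]]'

```text
t: 32.13
eef_pos: [0.4564, 0.0857, 0.0322]
tool_rot: [-1.984, -2.436, 0.0]
wrist_force: [-0.3, 0.1, -1.2]
finger_gap: 0.0561
gripper_force: 20.0
```

servo_tool --rows '[[[0, 0, 0.002, 0, 0, 0], [0, 0, 0.005, 0, 0, 0], [0, 0, 0.007, 0, 0, 0], [0, 0, 0.007, 0, 0, 0], [0, 0, 0.007, 0, 0, 0]]]'

```text
t: 32.55
eef_pos: [0.4565, 0.0857, 0.0308]
tool_rot: [-1.984, -2.436, 0.0]
wrist_force: [-1.8, -1.2, 3.0]
finger_gap: 0.0562
gripper_force: 20.0
```

servo_tool --rows '[[[0, 0, 0.001, 0, 0, 0], [0, 0, 0.001, 0, 0, 0], [0, 0, 0.001, 0, 0, 0]]]'

```text
t: 32.8
eef_pos: [0.4565, 0.0857, 0.0308]
tool_rot: [1.984, 2.436, -0.0]
wrist_force: [-1.9, -0.2, 6.2]
finger_gap: 0.056
gripper_force: 20.0
```

servo_tool --rows '[[[0, 0, 0, 0, 0, 0], [0, 0, 0, 0, 0, 0], [0, 0, 0, 0, 0, 0], [0, 0, 0, 0, 0, 0], [0, 0, 0, 0, 0, 0], [0, 0, 0, 0, 0, 0], [0, 0, 0, 0, 0, 0], [0, 0, 0, 0, 0, 0]]]' --jaw 1

```text
t: 33.47
eef_pos: [0.4564, 0.0857, 0.0302]
tool_rot: [-1.984, -2.436, 0.0]
wrist_force: [-0.3, 0.3, -0.6]
finger_gap: 0.0937
gripper_force: 0.0
```

servo_tool --rows '[[[0, 0, -0.06, 0, 0, 0], [0, 0, -0.16, 0, 0, 0], [0, 0, -0.3, 0, 0, 0], [0, 0, -0.44, 0, 0, 0], [0, 0, -0.58, 0, 0, 0], [0, 0, -0.72, 0, 0, 0], [0, 0, -0.76, 0, 0, 0], [0, 0, -0.76, 0, 0, 0]]]'

```text
t: 34.13
eef_pos: [0.4591, 0.0857, 0.224]
tool_rot: [1.98, 2.431, 0.008]
wrist_force: [-0.0, -0.1, 0.2]
finger_gap: 0.094
gripper_force: 0.0
```

Run:
```python
from h import *
d,W=cam('scene');save(cv2.resize(d['img'][90:300,60:430],None,fx=2,fy=2),'s3')
for n,c,lo,hi in(('cand',(.609,-.296),.085,.12),('vase',(.666,.085),.06,.12),('clock',(.506,.459),.05,.12),('box',(.457,.086),.04,.1),('cup',(.66,-.1),.08,.12),('tape',(.55,-.43),.03,.06)):
  m=(W[...,2]>lo)&(W[...,2]<hi)&(np.hypot(W[...,0]-c[0],W[...,1]-c[1])<.06)
  p=W[m];print(n,p.max(0).round(3),p.min(0).round(3)) if len(p) else print(n,'none')
```

```text
cand [ 0.626 -0.28   0.105] [ 0.592 -0.314  0.088]
vase [0.691 0.109 0.099] [0.648 0.06  0.06 ]
clock [0.529 0.504 0.107] [0.488 0.416 0.05 ]
box [0.491 0.117 0.078] [0.424 0.053 0.04 ]
cup [ 0.704 -0.073  0.097] [ 0.626 -0.147  0.08 ]
tape [ 0.582 -0.388  0.052] [ 0.49  -0.485  0.03 ]
```

View pics/s3.png

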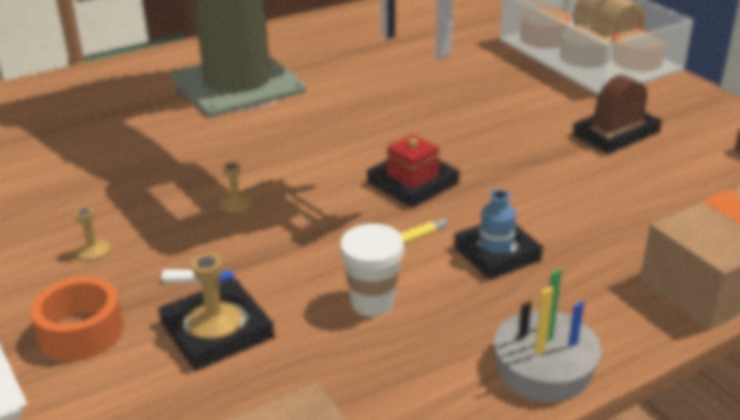

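All four stand upright in their foam: candlestick (212,300), vase (497,230), clock (620,110) and box (413,165). The heights are about 10 mm above the table-level readings, as the recess floor requires. The cup and tape roll are still standing where they were.

```bash
python3 -c "
from station import *
print(hand_in())"
```

```text
the job is handed in; nothing more can be done
None
```

The candlestick, vase, clock and trinket box each stand upright on the recess floor of their matching foam blocks, the cup and tape roll were left where they stood, and I handed the job in at about 34 s on the robot clock.

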